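Load two sample jars into the sloping rack

ROBOT

A 6-joint arm with a two-finger parallel gripper is mounted at the origin on a cart in front of the work surface, level with it; the furniture and walls round the work are solid. World frame = base frame: x ahead of the robot, y to its left, z up, the work surface at z = 0. Lengths are in m, angles in rad, forces in N, time in s.
With the tool pointing down it reaches from about 0.275 to 0.825 m from the base axis. Payload 4.9 kg.
Tool frame: the origin (TCP) lies midway between the tips of the shut fingers; the grasp point (between the pads) lies 19 mm behind it (grip_point_offset is the distance from the TCP to the grasp point, in m); z points along the fingers, x is the direction in which the jaws open and shut, and the axes are right-handed (so a half turn about z gives the same grasp; the last joint's range is limited). The gripper opens to 85 mm and grips with 20 to 120 N. Pads are 22 mm wide; open, the fingers measure 114 mm over their backs; the gripper's body (76 mm by 85 mm) begins 54 mm behind the grasp point. The pads swing forward as they close: fully open they stand 13 mm farther back than shut.
Start: joints at [1.008, 0.326, -0.193, 1.052, 0, 1.437], TCP at [0.229, 0.5, 0.231] pointing down, gripper open.
Joint ranges: [-2.65, 2.65], [-0.97, 1.79], [-1.3, 1.35], [-1.93, 2.1], [-1.47, 1.37], [-3.14, 3.14]. Speed limits (rad/s): [2.57, 2.57, 3.14, 3.14, 3.14, 3.14].

INTERFACE

Orientations are given as a rotation vector (axis times angle).
In Python, from cell import * gives the robot as it stands. Calls block until the motion is done:
- movep(position, orientation): joint-space move of the TCP to a pose.
- move_l(position, velocity=0.15, rot=None, until_force=None): straight line of the TCP; rot=None keeps the orientation; velocity is the mean speed in m/s. With until_force (N) it stops when the force on the tool has changed by that much, and returns True; else False.
- set_joints(angles): joint-space move.
- let_go() and grab(newtons=None): open the fingers fully, or close them until they stop; newtons is the grip in N (None keeps the last).
- sleep(seconds).
- ik(position, orientation): joint angles nearest the present ones, or None.
- get_state(): the state.
- grab_frame(name): name is "scene" or "top"; returns a dict with "img" (400x640x3 uint8, red, green, blue), "fx", "fy", "cx", "cy" (pixels), "k1" (the pictures are not rectified: a ray, as slopes to the right and down, at radius r is drawn at 1 + k1 r^2 times it, then the intrinsics apply), "cam_to_world" (4x4, takes a point from camera to world coordinates). Camera axes: x right, y down, z forward; pixel columns grow to the right and rows downward; lengths in m; the calibration is good to about 2 mm. A picture is of the moment at which its call begins. There is no depth.
A pose or a line that the arm cannot do raises MotionError and nothing moves.
- sign_off(): hands the job in, once; it reports no verdict.
Trained networks look in the newest picture that a camera, given by its name, has taken for a name from the list of things; names that differ only in an ending like _2 or _b are one class to them, and where a whole thing is asked for, a point or a joint stands for the part that bears it (a point fixed in the world has none). Each returns a list of dicts, best first, with "score" (0 to 1); they miss things now and then, are a little off and sometimes report something else, mostly with a low value. They report only what shows in the picture. A call takes as long as a camera call. They do not tell look-alikes from the thing itself.
- spot_in(camera, name): "centre" ([column, row] in pixels, amid what is visible of it).
- silhouettes(camera, name): "mask" (400x640 bool, what is visible of it) and "centre" ([column, row] in pixels, amid what is visible of it).
- tip_of(camera, name): "centre" ([column, row] in pixels: a listed point, or the origin of a listed thing).
The state is a dict: "clock": time; "q": joint angles; "joint_velocities": joint speeds; "tau": joint torques, N m; "position": TCP position; "eef_rot": TCP orientation; "contact_force": force on the tool from outside, world axes, zero at the start; "wrist_torque": the same for the moment, N m; "finger_gap": opening from 0.0 (shut) to 1.0 (fully open).
Only numpy, scipy, OpenCV 4.12 (cv2) and the standard library are available. Lean on these libraries where they do the work, as an engineer would, in place of code of your own. Each camera call takes 0.05 s, during which the arm holds its last target. There are 200 camera calls.

TASK

Put the red-lidded sample jar into the sloping rack pocket with the red front, and the blue-lidded jar into the pocket with the blue front, lid end out and each resting fully on its pocket's floor. Tilt each jar in line with its pocket before it goes in, rather than tipping or forcing it in crooked. Leave the grey pocket empty and the white-lidded jar and the beaker where they stand.

Things in the scene. Friction and masses are not known exactly. Their poses are not given: they have to be found in the camera images.
- rack: Fixed rack: foot rail 110 x 252 mm with three pockets in a row along its y, 80 mm apart, their red, grey and blue fronts in any order, facing its own -x (about to the right as the robot sees it). Each pocket is square, 54 mm wide inside, walls 4 mm; measured along the pocket's own z the front wall is 44 mm high over the floor, the other three 34 mm, so a seated jar's lid sticks out.
- red_jar_centre (a point): Centre, half-way up, of the upright sample jar with the red screw lid, loose on the worktop: 72 mm tall, body 45 mm diameter, lid 48 mm diameter over the top 14 mm; z axis is its own axis, towards the lid. Rigid, closed, 80 to 180 g; can be gripped by the lid or the body.
- blue_jar_centre (a point): Centre, half-way up, of the upright sample jar with the blue screw lid, loose on the worktop: 72 mm tall, body 45 mm diameter, lid 48 mm diameter over the top 14 mm; z axis is its own axis, towards the lid. Rigid, closed, 80 to 180 g; can be gripped by the lid or the body.
- red_jar: The red-lidded jar itself; origin at the centre of its underside, z towards the lid.
- blue_jar: The blue-lidded jar itself; origin at the centre of its underside, z towards the lid.
- red_pocket (a point): Middle of the inner floor of the pocket with the red front wall, 38 mm above the worktop. z points out of the pocket, along the way a jar goes in (0.48 rad, 27 degrees, from vertical, mouth leaning to the rack front); y runs along the row of pockets; x points up the slope, away from the front wall.
- blue_pocket (a point): Middle of the inner floor of the pocket with the blue front wall, 38 mm above the worktop. z points out of the pocket, along the way a jar goes in (0.48 rad, 27 degrees, from vertical, mouth leaning to the rack front); y runs along the row of pockets; x points up the slope, away from the front wall.
- plain_pocket (a point): The same point in the third pocket of the row, all grey; same size and lean. It stays empty.
- white_jar_centre (a point): Centre of a shorter jar with a white lid, 48 mm diameter, 57 mm tall, loose and upright on the worktop to the right of the rack; a bystander.
- beaker_centre (a point): Centre of a clear 50 ml beaker, 53 mm diameter, 71 mm tall, loose and upright on the worktop beyond the rack; a bystander.
Things that resemble listed ones, but are neither listed nor needed, are in the scene too. What is meant by the red_jar is not yellow, and is the larger of those in its own colour. Of the things that look like the blue_jar, the smaller one is meant.

How it is judged:
By the outcome, as a careful person would: the job done as asked, in the order asked, and still so for the second after the job is handed in, with the robot touching nothing.
It also fails if it takes over 64 s, if anything falls off the work surface, if the arm or the gripper's body presses on something with over 40 N, if the wrist force passes 120 N, or if a joint passes its speed limit or range.

## Working session

There is one attempt and no reset: what is moved stays moved. The work goes in short steps, each a Python script; the robot and the scene stay as the last script left them, time stands still between calls to the robot, and variables do not carry over. Pictures are saved under pics/ and viewed, about 8 in all and at most 12, crops included, and the job is handed in when it is done.

```bash
mkdir -p pics; ls
cat > look.py <<'E'
from cell import *
import cv2, numpy as np
for c in ("scene","top"):
    f=grab_frame(c); cv2.imwrite(f"pics/{c}0.png",f["img"][:,:,::-1])
    print(c,f["fx"],f["fy"],f["cx"],f["cy"],f["k1"]); print(np.round(f["cam_to_world"],3))
    for n in ("red_jar_centre","blue_jar_centre","red_pocket","blue_pocket","plain_pocket","white_jar_centre","beaker_centre"):
        print(n,[(np.round(d["centre"]).tolist(),round(d["score"],2)) for d in tip_of(c,n)])
E
python3 look.py
```

```text
pics
scene 417.17505420811875 417.17505420811875 326.9278720297847 196.59619326290675 -0.028540568108129976
[[ 0.76  -0.353  0.546 -0.021]
 [-0.649 -0.38   0.659 -0.78 ]
 [-0.025 -0.855 -0.518  0.634]
 [ 0.     0.     0.     1.   ]]
red_jar_centre [([320.0, 208.0], 0.85), ([287.0, 213.0], 0.78), ([298.0, 229.0], 0.69)]
blue_jar_centre [([377.0, 245.0], 0.96), ([348.0, 272.0], 0.85)]
red_pocket [([304.0, 174.0], 0.69)]
blue_pocket [([254.0, 185.0], 0.77)]
plain_pocket [([277.0, 179.0], 0.92)]
white_jar_centre [([364.0, 222.0], 0.85)]
beaker_centre [([344.0, 171.0], 0.98)]
top 382.96576468633475 382.96576468633475 319.0274894752722 201.78265976481376 -0.07064601408025634
[[-0.01  -0.981  0.196  0.429]
 [-1.     0.007 -0.016 -0.06 ]
 [ 0.015 -0.196 -0.98   0.892]
 [ 0.     0.     0.     1.   ]]
red_jar_centre [([328.0, 258.0], 0.95), ([284.0, 260.0], 0.8), ([306.0, 221.0], 0.62)]
blue_jar_centre [([410.0, 224.0], 0.6), ([330.0, 264.0], 0.59), ([417.0, 269.0], 0.57), ([219.0, 218.0], 0.32)]
red_pocket [([229.0, 182.0], 0.74), ([214.0, 249.0], 0.63), ([267.0, 142.0], 0.54)]
blue_pocket [([214.0, 249.0], 0.68)]
plain_pocket [([224.0, 216.0], 0.76)]
white_jar_centre [([354.0, 199.0], 0.74)]
beaker_centre [([265.0, 143.0], 0.59)]
```

View pics/scene0.png

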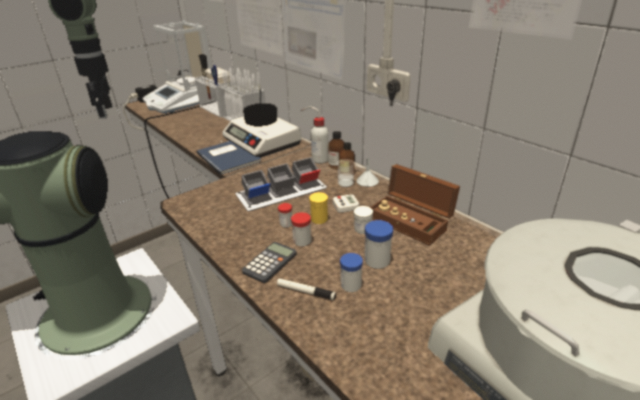

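View pics/top0.png

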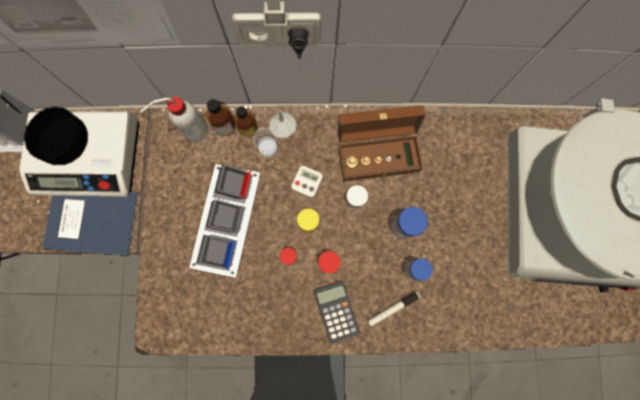

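The scene shows the rack with pockets running from near to far as blue, grey, red. In the top view their fronts are at (230,255), (238,220) and (245,184), all facing right. The target red jar is the larger one, at top (329,262) and scene (301,229). The target blue jar is the smaller one, at top (421,269) and scene (350,272). The small red, yellow and large blue jars are decoys.

```bash
cat > h.py <<'E'
from cell import *
import cv2, numpy as np
from scipy.optimize import least_squares
from scipy.spatial.transform import Rotation as R
def proj(P,f):
    T=np.linalg.inv(f["cam_to_world"]); P=np.atleast_2d(P)@T[:3,:3].T+T[:3,3]
    K=np.array([[f["fx"],0,f["cx"]],[0,f["fy"],f["cy"]],[0,0,1]])
    return cv2.projectPoints(P,np.zeros(3),np.zeros(3),K,np.array([f["k1"],0,0,0,0]))[0][:,0]
def at_z(uv,z,f):
    return least_squares(lambda p:(proj([p[0],p[1],z],f)[0]-uv),[.45,0]).x
def Rpocket(yaw):   # rack yaw; pocket z leans to rack -x
    return R.from_euler('z',yaw)*R.from_euler('y',-.48)
def jar_lid(f,color,near):
    """ellipse centre of the lid-coloured blob near pixel"""
    im=f["img"].astype(int); r,g,b=im[...,0],im[...,1],im[...,2]
    m=((r>g+60)&(r>b+60)) if color=="red" else ((b>r+40)&(b>g+25))
    n,l,s,c=cv2.connectedComponentsWithStats(m.astype(np.uint8))
    i=1+np.argmin(np.hypot(*(c[1:]-near).T)+1000*(s[1:,4]<15)); return c[i],s[i],l==i
E
cat > a.py <<'E'
from h import *
F={c:grab_frame(c) for c in("scene","top")}
import itertools
near={("red","scene"):(301,220),("red","top"):(329,262),("blue","scene"):(350,262),("blue","top"):(421,269)}
a=np.linspace(0,2*np.pi,60,endpoint=False); ring=np.c_[np.cos(a),np.sin(a)]*.024
for col in("red","blue"):
    obs={c:jar_lid(F[c],col,near[col,c]) for c in F}
    def model(p,c):
        pts=np.vstack([np.c_[ring+p,np.full(60,z)] for z in(.058,.072)])
        h=cv2.convexHull(proj(pts,F[c]).astype(np.float32)); M=cv2.moments(h)
        return np.array([M["m10"],M["m01"]])/M["m00"], h.reshape(-1,2)
    for cs in(["scene"],["top"],["scene","top"]):
        s=least_squares(lambda p:np.concatenate([model(p,c)[0]-obs[c][0] for c in cs]),[.4,-.1])
        print(col,cs,s.x.round(4),s.fun.round(2))
    for c in F: h=model(s.x,c)[1]; print(c,obs[c][1][:4],h.min(0).round(1),np.ptp(h,0).round(1))
# rack: pocket points
pts=[]
for c,n,uv in[("scene","red",(304,174)),("scene","blue",(254,185)),("scene","plain",(277,179)),("top","red",(229,182)),("top","blue",(214,249)),("top","plain",(224,216))]:
    p=at_z(uv,.038,F[c]); pts.append(p); print(c,n,p.round(4))
E
python3 a.py
```

```text
red ['scene'] [ 0.4646 -0.0908] [0. 0.]
red ['top'] [ 0.4637 -0.0933] [-0. -0.]
red ['scene', 'top'] [ 0.4638 -0.0927] [ 0.21  0.46 -0.27 -0.04]
scene [291 212  20  15] [290.6 211.1] [20.1 15.9]
top [318 250  23  24] [317.4 250.3] [22.7 22.9]
blue ['scene'] [ 0.4467 -0.288 ] [ 0. -0.]
blue ['top'] [ 0.4458 -0.2909] [0. 0.]
blue ['scene', 'top'] [ 0.446  -0.2899] [ 0.35  0.57 -0.49 -0.08]
scene [340 253  22  17] [339.7 251.4] [23.1 20.1]
top [411 259  21  22] [408.5 257.6] [23.8 22.7]
scene red [0.6417 0.1258]
scene blue [0.493  0.1723]
scene plain [0.5633 0.1562]
top red [0.648  0.1327]
top blue [0.4947 0.1608]
top plain [0.5689 0.1412]
```

```bash
cat > rack.py <<'E'
from h import *
def loops(c,yaw,rail=True):
    """c = floor centre (x,y) of the middle pocket"""
    Rp=Rpocket(yaw); ex,ey=R.from_euler('z',yaw).as_matrix()[:,:2].T
    o=np.array([c[0],c[1],.038]); L=[]
    for k in(-1,0,1):
        b=o+ey*.08*k
        sq=lambda r,hf,hb:b+Rp.apply([[-r,-r,hf],[-r,r,hf],[r,r,hb],[r,-r,hb]])
        L+=[sq(.031,.034,.034),sq(.027,.034,.034),sq(.027,0,0),b+Rp.apply([[-.031,-.031,.044],[-.031,.031,.044],[-.027,.031,.044],[-.027,-.031,.044]])]
    return L
def overlay(F,c,yaw,name):
    out=[]
    for cam,(u,v) in(("top",(180,155)),("scene",(230,150))):
        f=F[cam]; w,hh,s=(100,130,4) if cam=="top" else(105,65,4)
        im=cv2.resize(f["img"][v:v+hh,u:u+w,::-1],None,fx=s,fy=s,interpolation=cv2.INTER_CUBIC)
        raw=im.copy()
        for q in loops(c,yaw):
            cv2.polylines(im,[np.int32(((proj(q,f)-[u,v]+.5)*s-.5)*16)],True,(0,255,0),1,cv2.LINE_AA,4)
        out.append(np.hstack([raw,im]) if cam=="scene" else im)
    H=max(o.shape[0] for o in out)
    cv2.imwrite(name,out[0]); cv2.imwrite(name.replace(".","s."),np.vstack([out[1][:,:420],out[1][:,420:]]))
    a,b=out[0],np.vstack([out[1][:,:420],out[1][:,420:]])
    h=max(a.shape[0],b.shape[0]); pad=lambda i:cv2.copyMakeBorder(i,0,h-i.shape[0],0,0,0)
    o=np.hstack([pad(a),pad(b)]); k=min(1,800/o.shape[1],600/o.shape[0]); cv2.imwrite(name,cv2.resize(o,None,fx=k,fy=k))
if __name__=="__main__":
    F={c:grab_frame(c) for c in("scene","top")}
    overlay(F,(.568,.147),1.39,"pics/r1.png")
E
python3 rack.py
```

```text
(no output)
```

View pics/r1.png

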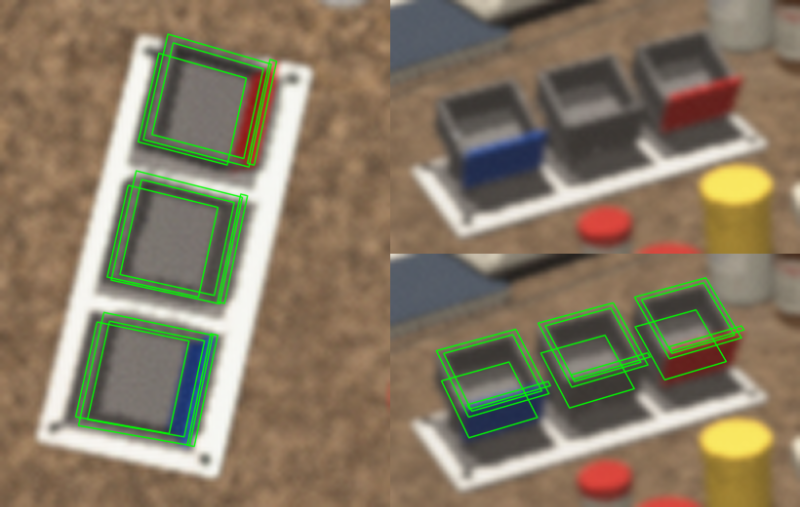

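```bash
cat > fit.py <<'E'
from rack import *
from scipy.optimize import minimize
from scipy.ndimage import map_coordinates
F={c:grab_frame(c) for c in("scene","top")}
G={}
for c in F:
    g=cv2.GaussianBlur(F[c]["img"].astype(np.float32),(0,0),.8)
    G[c]=np.minimum(np.sqrt(sum(cv2.Sobel(g,cv2.CV_32F,*d)**2 for d in((1,0),(0,1))).max(2)),150)
t=np.linspace(0,1,15)[:,None]
def cost(p,cams):
    s=0
    for q in loops(p[:2],p[2]):
        P=np.vstack([a+(b-a)*t for a,b in zip(q,np.roll(q,-1,0))])
        for c in cams:
            uv=proj(P,F[c]); s-=map_coordinates(G[c],[uv[:,1],uv[:,0]],order=1).mean()
    return s/len(cams)
for cams in(["top"],["scene"],["top","scene"]):
    best=min((minimize(cost,[.568+dx,.147+dy,1.39+dw],args=(cams,),method="Nelder-Mead",options=dict(initial_simplex=np.array([.568+dx,.147+dy,1.39+dw])+np.array([[0,0,0],[.004,0,0],[0,.004,0],[0,0,.03]]),xatol=1e-4)) for dx in(-.006,0,.006) for dy in(-.008,0,.008) for dw in(-.03,.03)),key=lambda r:r.fun)
    print(cams,best.x.round(4),round(best.fun,1))
x=best.x
overlay(F,x[:2],x[2],"pics/r2.png")
E
python3 fit.py
```

```text
['top'] [0.5615 0.141  1.3704] -1407.0
['scene'] [0.5632 0.1455 1.3738] -1290.5
['top', 'scene'] [0.562  0.1423 1.3653] -1330.3
```

View pics/r2.png

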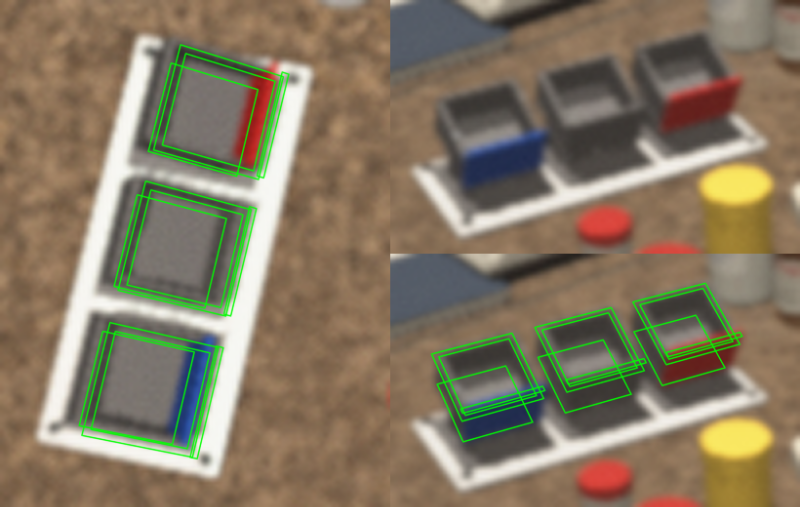

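```bash
cat > fit2.py <<'E'
from rack import *
F={c:grab_frame(c) for c in("scene","top")}
obs={}
for c,near in(("top",{"red":(245,183),"blue":(231,255)}),("scene",{"red":(311,176),"blue":(259,191)})):
    for col in near:
        im=F[c]["img"].astype(int); r,g,b=[im[...,i] for i in range(3)]
        m=((r>1.6*g)&(r>1.6*b)&(r>50)) if col=="red" else((b>1.35*r)&(b>1.25*g)&(b>45))
        x,y=near[col]; w=np.zeros_like(m); w[y-20:y+20,x-20:x+20]=1; m&=w
        n,l,s,ce=cv2.connectedComponentsWithStats(m.astype(np.uint8)); i=1+np.argmax(s[1:,4])
        obs[c,col]=ce[i]; 
        print(c,col,ce[i].round(2),s[i],np.round(cv2.boxPoints(cv2.minAreaRect(np.argwhere(l==i)[:,::-1].astype(np.float32))),1).tolist())
def hull(p,c,col,z0):
    k=-1 if col=="red" else 1
    Rp=Rpocket(p[2]); b=np.array([p[0],p[1],.038])+R.from_euler('z',p[2]).apply([0,.08*k,0])
    if c=="top": q=[[-.027,-.027,0],[-.027,.027,0],[-.027,.031,.044],[-.027,-.031,.044],[-.031,-.031,.044],[-.031,.031,.044]]
    else: q=[[-.031,-.031,z0],[-.031,.031,z0],[-.031,-.031,.044],[-.031,.031,.044],[-.027,-.031,.044],[-.027,.031,.044]]
    h=cv2.convexHull(proj(b+Rp.apply(q),F[c]).astype(np.float32)); M=cv2.moments(h)
    return np.array([M["m10"],M["m01"]])/M["m00"],cv2.minAreaRect(h),h.reshape(-1,2)
for cams in(["top"],["scene"],["top","scene"]):
  for z0 in(-.004,.0):
    s=least_squares(lambda p:np.concatenate([hull(p,c,k,z0)[0]-obs[c,k] for c in cams for k in("red","blue")]),[.565,.145,1.39])
    print(cams,z0,s.x.round(4),s.fun.round(2))
for k in obs: h=hull(s.x,*k,z0)[2]; print(k,h.min(0).round(1),np.ptp(h,0).round(1))
C=np.array([(137,38),(310,70),(218,478),(38,438)])/3.902+[180,155]-.4
W=np.array([at_z(u,.006,F["top"]) for u in C]); print("rail",W.round(4).tolist(),"mid",W.mean(0).round(4))
for a,b in((0,1),(1,2),(2,3),(3,0)): d=W[b]-W[a]; print(np.hypot(*d).round(4),np.arctan2(-d[0],d[1]).round(3))
overlay(F,s.x[:2],s.x[2],"pics/r3.png")
E
python3 fit2.py
```

```text
top red [245.01 184.37] [240 171  11  27 172] [[238.5, 196.10000610351562], [245.10000610351562, 169.8000030517578], [251.60000610351562, 171.39999389648438], [245.10000610351562, 197.8000030517578]]
top blue [228.44 254.29] [223 241  12  28 185] [[221.8000030517578, 267.0], [228.1999969482422, 239.6999969482422], [234.89999389648438, 241.1999969482422], [228.60000610351562, 268.6000061035156]]
scene red [309.06 176.15] [299 170  21  14 176] [[296.79998779296875, 175.39999389648438], [318.3999938964844, 168.1999969482422], [321.29998779296875, 176.89999389648438], [299.70001220703125, 184.10000610351562]]
scene blue [258.68 190.11] [249 183  21  15 193] [[246.39999389648438, 189.6999969482422], [268.20001220703125, 181.8000030517578], [271.3999938964844, 190.6999969482422], [249.5, 198.5]]
['top'] -0.004 [0.5677 0.1464 1.3882] [-0.64 -0.05  0.73  0.04]
['top'] 0.0 [0.5677 0.1464 1.3882] [-0.64 -0.05  0.73  0.04]
['scene'] -0.004 [0.5658 0.1462 1.39  ] [-0.1   0.06  0.19  0.77]
['scene'] 0.0 [0.5647 0.1456 1.39  ] [-0.15 -0.13  0.03  0.6 ]
['top', 'scene'] -0.004 [0.5674 0.1467 1.3867] [-0.75  0.11  0.51  0.2   0.22 -0.14  0.5   0.47]
['top', 'scene'] 0.0 [0.5675 0.1466 1.3836] [-0.58  0.14  0.46  0.18  0.39 -0.46  0.53  0.07]
('top', 'red') [238.  170.1] [12.8 27.1]
('top', 'blue') [222.7 240.3] [12.6 28.8]
('scene', 'red') [299.2 168.2] [21.  15.1]
('scene', 'blue') [248.7 182.3] [21.7 15.9]
rail [[0.7004, 0.1763], [0.679, 0.0686], [0.4331, 0.1175], [0.4565, 0.2246]] mid [0.5673 0.1468]
0.1097 2.946
0.2508 1.374
0.1095 -0.215
0.2487 -1.766
```

View pics/r3.png

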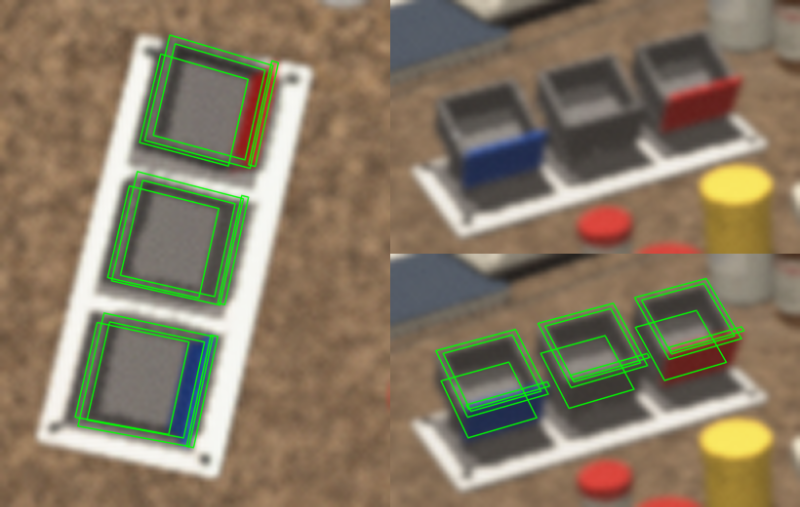

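The plates, rail and networks agree on a mid-pocket floor at (0.567, 0.1465) and a yaw of about 1.383. Next I'll plan the grasps and check IK and neighbour clearances.

```bash
cat > plan.py <<'E'
from h import *
YAW=1.383; MID=np.array([.567,.1465,.038]); JAR={"red":np.array([.4638,-.0927]),"blue":np.array([.446,-.2899])}
EY=R.from_euler('z',YAW).apply([0,1,0])
POC={"red":MID-.08*EY,"blue":MID+.08*EY}
PZ=Rpocket(YAW).apply([0,0,1])
OFF=.019; H=.060
def rot(z,x):
    z=np.array(z,float); x=np.array(x)-np.dot(x,z)*z; x/=np.linalg.norm(x)
    return R.from_matrix(np.c_[x,np.cross(z,x),z]).as_rotvec()
def pick_rot(ang): return rot([0,0,-1],[np.cos(ang),np.sin(ang),0])
def place_rot(s): return rot(-PZ,s*EY)
def pick_pos(c,up=0): return np.r_[JAR[c],H-OFF+up]
def place_pos(c,s=0): return POC[c]+PZ*(H-OFF+s)
E
python3 - <<'E'
from plan import *
f=grab_frame("top")
for n,uv,z in(("yellow",(308,220),.08),("bigblue",(412,222),.095),("smallred",(288,256),.05),("white",(357,196),.057),("beaker",(267,146),.071)): print(n,at_z(uv,z,f).round(3))
g=grab_frame("scene")
for n,uv in(("beaker_s",(344,171)),): print(n,at_z(uv,.035,g).round(3))
for n in("beaker_centre",): grab_frame("top"); print([(d["centre"],d["score"]) for d in tip_of("top",n)], at_z((265,143),.035,f).round(3))
print(POC,PZ.round(3),EY.round(3))
for c in POC:
    for h in(.05,.07,.1):
        for s in(-1,1): print(c,h,s,(POC[c]+PZ*h+s*EY*.057).round(3))
    for s in(1,-1):
        for d in(.1,.0): q=ik(place_pos(c,d),place_rot(s)); print(c,s,d,None if q is None else np.round(q,2))
    for a in np.arange(0,np.pi*2,np.pi/6):
        q=[ik(pick_pos(c,u),pick_rot(a)) for u in(.15,0)]; print(c,round(a,2),[None if k is None else np.round(k,2).tolist() for k in q][1])
E
```

```text
yellow [ 0.552 -0.049]
bigblue [ 0.544 -0.269]
smallred [ 0.478 -0.005]
white [ 0.609 -0.159]
beaker [0.723 0.043]
beaker_s [0.747 0.061]
[([265.7, 142.1], 0.86)] [0.743 0.052]
{'red': array([0.64559344, 0.13156445, 0.038     ]), 'blue': array([0.48840656, 0.16143555, 0.038     ])} [-0.086 -0.454  0.887] [-0.982  0.187  0.   ]
red 0.05 -1 [0.697 0.098 0.082]
red 0.05 1 [0.585 0.12  0.082]
red 0.07 -1 [0.696 0.089 0.1  ]
red 0.07 1 [0.584 0.11  0.1  ]
red 0.1 -1 [0.693 0.076 0.127]
red 0.1 1 [0.581 0.097 0.127]
red 1 0.1 [-0.24  0.52 -0.16  0.91  0.48 -1.62]
red 1 0.0 [-0.16  0.62 -0.25  0.69  0.48 -1.54]
red -1 0.1 [-0.24  0.52 -0.16  0.91  0.48  1.52]
red -1 0.0 [-0.16  0.62 -0.25  0.69  0.48  1.6 ]
red 0.0 [-0.35, 0.42, -0.63, 0.52, 0.0, 1.22]
red 0.52 [-0.35, 0.42, -0.63, 0.52, -0.0, 0.69]
red 1.05 [-0.35, 0.42, -0.63, 0.52, 0.0, 0.17]
red 1.57 [-0.35, 0.42, -0.63, 0.52, 0.0, -0.35]
red 2.09 [-0.35, 0.42, -0.63, 0.52, 0.0, -0.88]
red 2.62 [-0.35, 0.42, -0.63, 0.52, 0.0, -1.4]
red 3.14 [-0.35, 0.42, -0.63, 0.52, 0.0, -1.92]
red 3.67 [-0.35, 0.42, -0.63, 0.52, -0.0, -2.45]
red 4.19 
[... 442 characters left out ...]
0.4  -0.67  0.48  0.48 -1.53]
blue -1 0.1 [-0.25  0.26 -0.58  0.77  0.48  1.5 ]
blue -1 0.0 [-0.15  0.4  -0.67  0.48  0.48  1.61]
blue 0.0 [-0.72, 0.5, -0.48, 0.59, 0.0, 0.86]
blue 0.52 [-0.72, 0.5, -0.48, 0.59, -0.0, 0.33]
blue 1.05 [-0.72, 0.5, -0.48, 0.59, 0.0, -0.19]
blue 1.57 [-0.72, 0.5, -0.48, 0.59, 0.0, -0.72]
blue 2.09 [-0.72, 0.5, -0.48, 0.59, 0.0, -1.24]
blue 2.62 [-0.72, 0.5, -0.48, 0.59, 0.0, -1.76]
blue 3.14 [-0.72, 0.5, -0.48, 0.59, 0.0, -2.29]
blue 3.67 [-0.72, 0.5, -0.48, 0.59, -0.0, -2.81]
blue 4.19 [-0.72, 0.5, -0.48, 0.59, 0.0, 2.95]
blue 4.71 [-0.72, 0.5, -0.48, 0.59, 0.0, 2.43]
blue 5.24 [-0.72, 0.5, -0.48, 0.59, -0.0, 1.9]
blue 5.76 [-0.72, 0.5, -0.48, 0.59, 0.0, 1.38]
```

```bash
cat >> plan.py <<'E'
def jar_outline(f,base,z):
    """pixels of body/lid rings of a jar with underside centre base and axis z"""
    a=np.linspace(0,2*np.pi,40); u=np.cross(z,[0,1,.3]); u/=np.linalg.norm(u); v=np.cross(z,u)
    return [proj(base+h*np.array(z)+r*(np.cos(a)[:,None]*u+np.sin(a)[:,None]*v),f) for r,h in((.0225,0),(.0225,.058),(.024,.058),(.024,.072))]
def shot(name,base,box=dict(scene=(220,110,140,120),top=(170,140,140,150))):
    out=[]
    for c,(u,v,w,h) in box.items():
        f=grab_frame(c); im=cv2.resize(f["img"][v:v+h,u:u+w,::-1],None,fx=2.8,fy=2.8,interpolation=cv2.INTER_CUBIC)
        if base is not None:
            for q in jar_outline(f,base,PZ): cv2.polylines(im,[np.int32((q-[u,v]+.5)*2.8)],True,(0,255,0),1)
        out.append(im)
    h=max(o.shape[0] for o in out)
    cv2.imwrite(name,np.hstack([cv2.copyMakeBorder(o,0,h-o.shape[0],0,0,0) for o in out]))
def pick(c,ang,lift=.14):
    movep(pick_pos(c,.12),pick_rot(ang)); move_l(pick_pos(c),.15)
    grab(50); s=get_state(); print("gap",s["finger_gap"],s["contact_force"].round(1) if hasattr(s["contact_force"],"round") else s["contact_force"])
    move_l(pick_pos(c,lift),.15); s=get_state(); print("lift",s["finger_gap"],s["contact_force"],s["clock"])
E
python3 - <<'E'
from plan import *
pick("red",5.76)
movep(place_pos("red",.085),place_rot(-1))
s=get_state(); print(s["clock"],s["finger_gap"],np.round(s["position"],4),place_pos("red",.085).round(4))
shot("pics/red_pre.png",POC["red"]+PZ*.085)
E
```

```text
gap 0.5426239197740828 [-0.7  0.1  5.2]
lift 0.5422748342302628 [ 0.21177161  0.47227377 -1.79542667] 6.175
7.1083 0.5465315114376618 [0.6339 0.0741 0.1492] [0.6347 0.0744 0.1498]
```

View pics/red_pre.png

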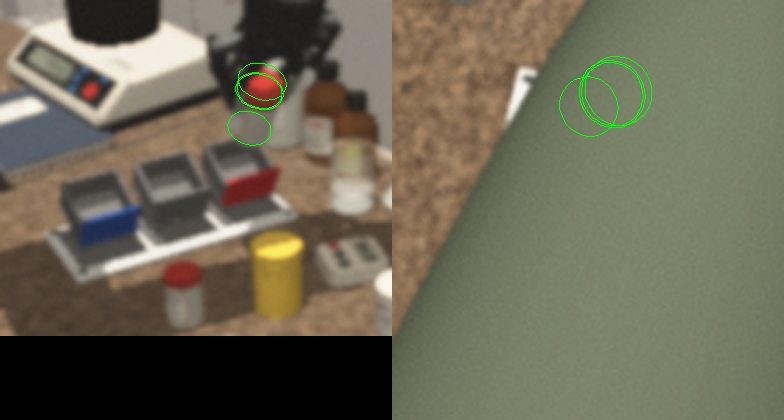

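In the scene, the red jar is held in line with the pocket axis: lid at about (262,85) in the crop, inside the predicted outline, directly above the red pocket. The arm covers the top view. Inserting now.

```bash
cat >> plan.py <<'E'
def insert(c):
    depth=lambda: float((get_state()["position"]-place_pos(c))@PZ)
    for tgt,v,F in((.012,.08,10),(-.006,.03,10)):
        hit=move_l(place_pos(c,tgt),v,until_force=F)
        s=get_state(); d=np.array(s["position"])-place_pos(c)
        print("hit",hit,"depth",round(d@PZ,4),"side",np.round(d-PZ*(d@PZ),4),"F",np.round(s["contact_force"],1),"gap",round(s["finger_gap"],3),s["clock"])
        if hit: return
def release(c):
    let_go(); p=np.array(get_state()["position"]); move_l(p+PZ*.09,.15); print(get_state()["clock"])
E
python3 - <<'E'
from plan import *
insert("red")
E
```

```text
hit False depth 0.0125 side [0.0005 0.     0.0001] F [-0.6  0.8 -0.8] gap 0.545 8.2667
hit True depth 0.0007 side [-0.0004 -0.0002 -0.0001] F [-2.  -0.4  1.4] gap 0.544 8.7083
```

Run:
```python
from plan import *
release("red")
movep(pick_pos("blue",.2),pick_rot(5.24))
shot("pics/red_in.png",POC["red"])
pick("blue",5.24)
movep(place_pos("blue",.085),place_rot(-1)); s=get_state(); print(s["clock"],s["finger_gap"])
```

```text
9.9333
gap 0.5449315693040807 [0.4 1.7 6.3]
lift 0.5448844564197705 [ 0.04738886  0.79020179 -1.87438162] 14.4417
15.8833 0.5444520880121934
```

View pics/red_in.png

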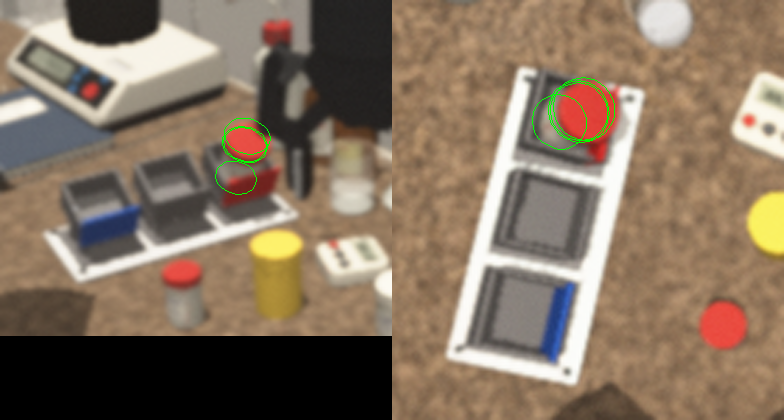

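The red jar sits in the red pocket (lid about (585,110) in the top crop). It has slid a few mm towards the front wall, as expected. Now the blue jar.

Run:
```python
from plan import *
insert("blue")
```

```text
hit False depth 0.0123 side [ 0.0004 -0.      0.    ] F [ 0.6 -0.3 -1. ] gap 0.544 16.95
hit True depth -0.0004 side [-0.0004 -0.0001 -0.0001] F [-2.2 -1.5  2.1] gap 0.546 17.4083
```

Run:
```python
from plan import *
release("blue")
movep(np.array([.40,-.25,.3]),pick_rot(5.24)); sleep(.5)
Fm={c:grab_frame(c) for c in("scene","top")}
a=np.linspace(0,2*np.pi,60,endpoint=False); Rp=Rpocket(YAW)
for col in POC:   # lid fit: shift in pocket frame; expected about x -4.5mm, z 0
    def hull(p,c):
        b=POC[col]+Rp.apply(p)
        pts=np.vstack([b+Rp.apply(np.c_[.024*np.cos(a),.024*np.sin(a),np.full(60,z)]) for z in(.058,.072)])
        h=cv2.convexHull(proj(pts,Fm[c]).astype(np.float32)); M=cv2.moments(h); return np.array([M["m10"],M["m01"]])/M["m00"]
    obs={}
    for c in Fm:
        obs[c],st,_=jar_lid(Fm[c],col,hull([-.004,0,0],c)); print(col,c,obs[c].round(1),st)
    s=least_squares(lambda p:np.concatenate([hull(p,c)-obs[c] for c in Fm]),[0,0,0.]); print("shift mm",(s.x*1e3).round(1),s.fun.round(2))
shot("pics/both.png",POC["blue"]+Rp.apply([-.0045,0,0])); 
cv2.imwrite("pics/topend.png",grab_frame("top")["img"][:,:,::-1])
print(get_state()["clock"])
```

```text
18.6333
red scene [308.  160.3] [300 154  17  14 190]
red top [240.1 180.7] [229 169  22  29 448]
shift mm [-5.9  2.8  4.7] [-0.27  0.03  0.1  -0.15]
blue scene [256.1 174.2] [248 168  17  14 185]
blue top [222.7 253.5] [211 241  24  28 460]
shift mm [-4.1  1.3  2.2] [ 0.28  0.03 -0.11  0.17]
20.8083
```

View pics/both.png

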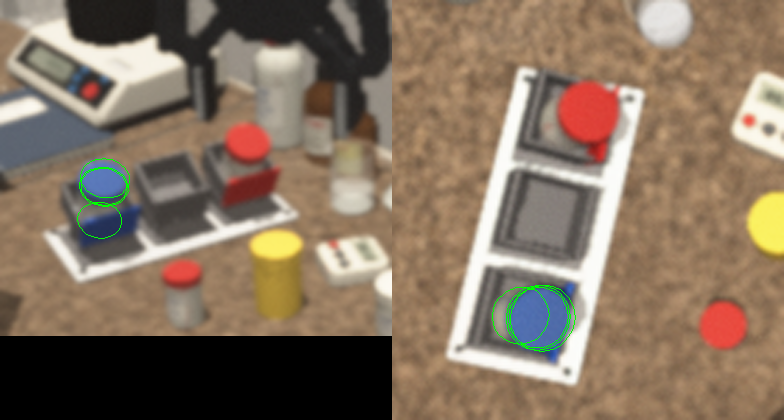

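View pics/topend.png

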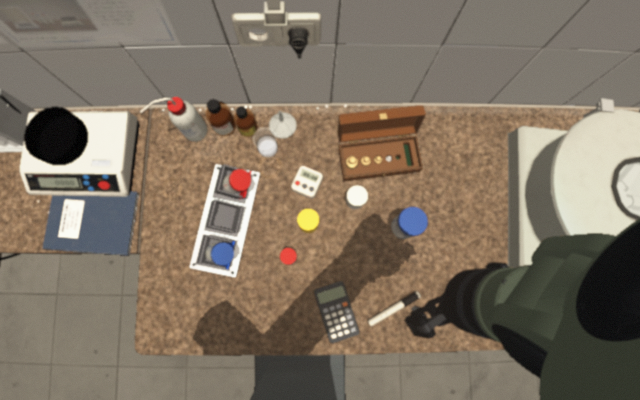

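Both jars sit in the right pockets, the grey one is empty, and the bystanders look unmoved. The image height fit is contaminated by the coloured front plates, so I'll probe each lid gently along the pocket axis instead.

Run:
```python
from plan import *
grab(20)
Rp=Rpocket(YAW)
for c in("blue","red"):
    top=lambda h:POC[c]+Rp.apply([-.0045,0,.072+h])
    movep(top(.10),place_rot(-1)); move_l(top(.02),.15)
    hit=move_l(top(-.006),.02,until_force=4); d=(np.array(get_state()["position"])-top(0))@PZ
    print(c,hit,"lid top above expected mm",round(d*1e3,2),np.round(get_state()["contact_force"],1))
    move_l(top(.10),.15)
movep(np.array([.40,-.25,.3]),pick_rot(5.24)); sleep(.5)
A=cv2.imread("pics/top0.png")[:,:,::-1].astype(int); f=grab_frame("top")
for n,u,v in(("white",357,196),("beaker",267,143),("yellow",308,220),("smallred",288,256),("bigblue",412,222)):
    w=np.s_[v-14:v+14,u-14:u+14]; print(n,np.abs(A[w]-f["img"][w]).mean().round(1))
cv2.imwrite("pics/e.png",f["img"][:,:,::-1]); shot("pics/end.png",None); print(get_state()["clock"])
```

```text
blue True lid top above expected mm -0.8 [-1.2 -2.1  5.3]
red True lid top above expected mm 0.32 [ 0.5 -1.2  4.6]
white 9.9
beaker 12.8
yellow 9.9
smallred 9.8
bigblue 9.7
30.5583
```

View pics/end.png

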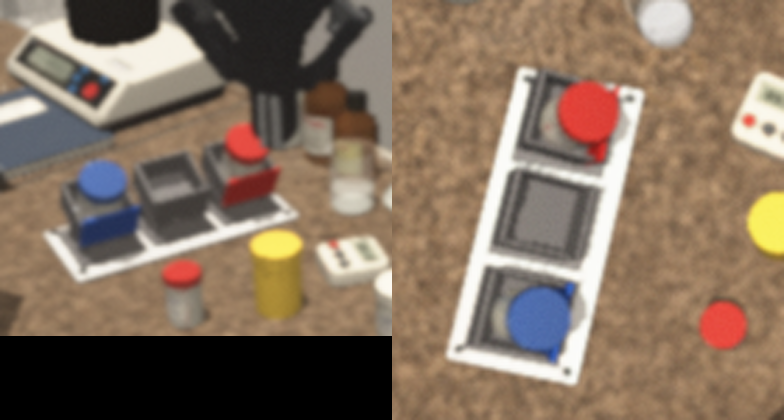

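Both lids are within 1 mm of the fully seated height, both jars are in line with their pockets, and nothing else has moved. The arm is clear, so I'm handing in.

```bash
python3 -c "
from cell import *
sign_off()"
```

```text
the job is handed in; nothing more can be done
```

The red-lidded jar (the larger red) is in the red pocket, and the blue-lidded jar (the smaller blue) is in the blue pocket. Each was gripped by the lid, tilted 27° in line with its pocket before going in, and lowered along the pocket axis until it touched the floor. The robot clock read about 31 s when I handed in.

- **Seating:** floor contact came within 1 mm of the expected depth for both jars. A light 4 N touch on each lid afterwards put it at +0.3 mm (red) and −0.8 mm (blue) from the fully seated height.
- **Rest of the scene:** the final pictures show the grey pocket empty. The white-lidded jar, the beaker and the decoy jars look unmoved, although the beaker's picture patch differed slightly more from the start picture than the others (12.8 against about 9.8).
- **Check that disagreed:** an image-only fit of lid height gave 2 to 5 mm too high. I set it aside because the coloured front plates merged with the lids in the mask, and relied on the touch check instead.

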